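Jack up the sagging carrier plate and hold it

TASK

Two carrier plates, each hinged at the back with a round lift pad under its nose, stand side by side; one has lost its front support leg and its nose hangs down. Stand the lever jack on the bench with its saddle centred under the lift pad of the hanging plate, and only then press the jack's handle fully down so that the jack alone lifts the plate level; do not lift the plate by hand and leave the other things on the bench where they are. Finish while still pressing the handle down: the program ends holding it, so that a colleague can refit the leg.

Things in the scene. Friction and masses are not known exactly. Their poses are not given: they have to be found in the camera images.
- bay_a: one of two fixed carrier stations (either may be left or right): aluminium plate 140 wide, 105 long, 8 mm thick, a metal gland on it, hinged at the back on 90 mm brackets, a 44 mm wide nose tongue towards the robot. Origin: bench, below the lift pad of a level plate; x from nose to hinge (130 mm off, 89 mm high). Nose end at x -26 mm, wide part from +30, brackets and base from +95 mm
- bay_b: the other station, alike, same origin and axes. Exactly one of the two has its front leg (18 mm steel post, 40 mm foot, under the pad), is level and cannot move; the other hangs freely by its hinge on a stop, nose about 26 mm low (0.2 rad), the bench under its front free. It weighs about 4 to 7 N at the pad. Compare the pad heights or look
- pad_a (a point): lowest point of the lift pad (a blunt steel boss of 32 mm diameter, 6 mm deep under the tongue) of station a; a dark disc of 34 mm with a cross marks it on top of the tongue. 79 mm above the bench when the plate is level, about 53 mm when it hangs
- pad_b (a point): the same point of station b
- jack: loose lever jack, about 0.85 kg: steel base 245 x 90 x 6 mm (from 133 mm behind to 112 mm ahead of the origin), upright grey post 34 x 36 mm (x, y), 110 mm high, to be gripped from above across its 36 mm (y) near the top. Origin: on the underside of the base, below the middle of the post; x points ahead to the saddle, the handle points to -x, z up
- saddle (a point): centre of the top of the jack's round saddle (36 mm diameter), on a low toe arm 90 mm ahead of the post: 42 mm above the bench with the handle up, rises straight up 40 mm in proportion to the handle's stroke, to 82 mm
- handle_pad (a point): middle of the top of the handle's rubber pad (50 x 34 mm), where to press, 105 mm from the handle's cross pin (30 mm behind the post's middle, 55 mm high). Handle up: about 98 mm high, 126 mm behind the jack's origin; fully down: about 36 mm high, 134 mm behind it
- jack_handle (a joint): angle of the handle: 0 up (a spring returns it when let go), 0.6 rad fully down at its stop. With the plate on the saddle, about 5 to 9 N at the pad press it down; it does not lock
- oil_bottle: bystander: small white bottle, 44 mm diameter, 139 mm high, upright; origin under its middle
- dome_nut: bystander: pale domed nut, 61 x 69 x 38 mm; origin under its middle
- locknut: bystander: flat pale ring nut, 64 x 73 x 10 mm; origin under its middle

How it is judged (in metres and radians):
On the way:
1. the jack stands with its saddle under the hanging plate's lift pad, handle still up (horizontal distance between saddle and pad_a below 0.012 m and angle between jack's own z axis and vertical below 0.06 rad and value of joint jack_handle below 0.1 rad and height (world z) of pad_a below 0.058 m and height (world z) of jack below 0.004 m), for 0.2 s.
At the end, for the whole second after the job is handed in: fingers still press the jack (over 1.5 N), handle over 0.5 rad; jack flat on the bench (tilt under 0.06 rad), saddle within 12 mm under the lift pad of the plate that hung, carrying it (over 2 N) with the pad at least 74.5 mm high (level is 79); the robot does not touch that station (horizontal distance between saddle and pad_a below 0.012 m and angle between jack's own z axis and vertical below 0.06 rad and height (world z) of jack below 0.006 m and value of joint jack_handle above 0.5 rad and height (world z) of pad_a above 0.0745 m and contact force between jack and bay_a above 2 N and contact force between the fingers and jack above 1.5 N and contact force between each of the fingers, the arm and bay_a below 0.5 N); the arm keeps its last pose, push and grip.
It fails at once if a bystander (bottle, dome nut, ring nut) is moved more than 20 mm or the bottle tipped (distance of any of oil_bottle, dome_nut, locknut from where it was at the start of the episode above 0.02 m or angle between oil_bottle's own z axis and vertical above 0.3 rad).
It fails at once if the robot pushes or lifts the hanging plate or its station itself (over 5 N) (contact force between any of the fingers, the arm and bay_a above 5 N).
It also fails if it takes over 54 s, if anything falls off the work surface, if the arm or the gripper's body presses on something with over 40 N, if the wrist force passes 120 N, or if a joint passes its speed limit or range.

ROBOT

A 6-joint arm with a two-finger parallel gripper is mounted at the origin on the work surface; the furniture and walls round the work are solid. World frame = base frame: x ahead of the robot, y to its left, z up, the work surface at z = 0. Lengths are in mm, angles in rad, forces in N, time in s.
With the tool pointing down it reaches from about 350 to 975 mm from the base axis. Payload 7.1 kg.
Tool frame: the origin (TCP) lies at the very end of the fingers, on their centre line; the grasp point (between the pads) lies 19 mm behind it (ctrl.pinch_z is the z of the grasp point in the tool frame, in mm); z points along the fingers, y is the direction in which the jaws open and shut (so a half turn about z gives the same grasp; the last joint's range is limited). The gripper opens to 88 mm and grips with 3 to 60 N. Pads are 20 mm wide; open, the fingers measure 115 mm over their backs; the gripper's body (75 mm by 178 mm) begins 61 mm behind the grasp point.
Start: joints at [-1.141, 0.423, 1.63, -0, 1.089, -0.019], TCP at [271.192, -563.08, 222.675] pointing down, gripper open.
Joint ranges: [-3, 3], [-0.9, 2.11], [0.09, 2.58], [-1.31, 4.45], [0.11, 2.69], [-2.54, 2.54]. Speed limits (rad/s): [2.39, 2.39, 3.01, 3.14, 3.14, 3.14].

INTERFACE

Orientations are given as a rotation vector (axis times angle).
In Python, from workcell import get_obs, optics, ctrl gives the robot as it stands.
- The arm moves only by the shell command python3 -m jog 'ROWS'. ROWS is a JSON object of lists of equal length, an entry for each row: "delta_rot": the turn, a rotation vector about the tool's x, y, z in rad, a list of three; "translation": the shift along the tool's x, y, z in mm, a list of three; "hand": the opening, from -1 (shut) to 1 (fully open). In form: {"delta_rot": [[rx, ry, rz], ...], "translation": [[x, y, z], ...], "hand": [hand, ...]}. A call has 1 to 5 rows; each row is the pose to reach, as a shift and turn from the pose commanded when the call began, along the tool's axes at that moment; what a row does not reach only later rows make up. A row lasts 1/10 s, in which the tool goes at most 50 mm and 8.59 degrees, less where a joint would pass 70% of its speed; a pose out of reach is approached as far as the arm can. A call with a gripper value outside its range is refused whole. The fingers move at their own pace and stop on an object; the grip force is fixed at half the most. Time passes only in rows, so rows that repeat a pose let the fingers close. It gives the time, the measured TCP pose, the force and the opening at its end, in the units of the state.
- get_obs(): the state, without advancing time (a new reading comes with each control period).
- optics.get_image(name): name is "scene" or "top" or "wrist"; returns the picture (400x640x3 uint8, red, green, blue); there is no depth.
- optics.calibration(name): a dict with "intrinsics" (3x3 intrinsics, pixels), "cam_to_world" (4x4, takes a point from camera to world coordinates). Camera axes: x right, y up, looking along -z (the intrinsics and any distortion apply to the point x, -y, -z); pixel columns grow to the right and rows downward; lengths in mm; the calibration is good to about 2 mm. A picture is of the moment at which its call begins: read the wrist's pose just before it. calibration takes no time and is no camera call; for the wrist camera it gives the pose at the moment of the call.
- ctrl.close_job(): hands the job in, once; it reports no verdict.
The state is a dict: "t": time; "qpos": joint angles; "qvel": joint speeds; "joint_torque": joint torques, N m; "ee_pos": TCP position; "orientation": TCP orientation; "ft_force": force on the tool from outside, world axes, zero at the start; "moment": the same for the moment, N m; "width": finger opening in mm.
Only numpy, scipy, OpenCV 4.12 (cv2) and the standard library are available. Lean on these libraries where they do the work, as an engineer would, in place of code of your own. Each camera call takes 0.05 s, during which the arm holds its last target. There are 200 camera calls.

## Working session

There is one attempt and no reset: what is moved stays moved. The work goes in short steps, Python scripts to look and compute and a shell command to move; the robot and the scene stay as the last step left them, time stands still between calls to the robot, and variables do not carry over. Pictures are saved under pics/ and viewed, about 8 in all and at most 12, crops included, and the job is handed in when it is done.

```bash
ls; mkdir -p pics
cat > h.py <<'E'
import numpy as np, cv2
from workcell import get_obs, optics, ctrl
def snap(n,f):
    im=optics.get_image(n); cv2.imwrite('pics/'+f,im[:,:,::-1]); return im
def ray(n,u,v,z,cal=None):
    c=cal or optics.calibration(n); K=np.array(c["intrinsics"]);T=np.array(c["cam_to_world"])
    d=np.linalg.inv(K)@[u,v,1]; d=T[:3,:3]@[d[0],-d[1],-d[2]]; o=T[:3,3]
    return o+d*(z-o[2])/d[2]
def proj(n,p,cal=None):
    c=cal or optics.calibration(n); K=np.array(c["intrinsics"]);T=np.array(c["cam_to_world"])
    q=T[:3,:3].T@(np.array(p)-T[:3,3]); w=K@[q[0],-q[1],-q[2]]; return w[:2]/w[2]
E
python3 - <<'E'
from h import *
print(get_obs())
for n in("scene","top"): snap(n,n+'0.png'); print(optics.calibration(n))
E
```

```text
pics
{'t': 0.0, 'qpos': array([-1.14099017e+00,  4.23844489e-01,  1.63073397e+00,  1.39486536e-05,
        1.08861808e+00, -1.89970936e-02]), 'qvel': array([-0.00062559,  0.00012838, -0.00230317, -0.00027279,  0.0014914 ,
        0.00066441]), 'joint_torque': array([ 1.43465659e-03, -5.44621181e+01, -2.73663211e+01,  6.45090756e-02,
        2.28318939e-02, -1.22860652e-04]), 'ee_pos': array([ 270.96128606, -562.55251437,  221.88216412]), 'orientation': array([-3.06129383e+00, -6.98716831e-01,  4.94616202e-04]), 'ft_force': array([0.31076773, 0.07587301, 0.0269691 ]), 'moment': array([-0.002558  ,  0.00841802,  0.01948589]), 'width': 87.7294300370617}
{'intrinsics': array([[382.94112658,   0.        , 309.99439181],
       [  0.        , 382.94112658, 201.20321503],
       [  0.        ,   0.        ,   1.        ]]), 'cam_to_world': array([[ 9.08904618e-01,  2.10540472e-01, -3.59951530e-01,
         1.55546375e+02],
       [-4.16938326e-01,  4.74150086e-01, -7.75463815e-01,
        -8.67384806e+02],
       [ 7.40453176e-03,  8.54900231e-01,  5.18739595e-01,
         6.69469966e+02],
       [ 0.00000000e+00,  0.00000000e+00,  0.00000000e+00,
         1.00000000e+00]])}
{'intrinsics': array([[412.69137427,   0.        , 320.77997027],
       [  0.        , 412.69137427, 199.89093004],
       [  0.        ,   0.        ,   1.        ]]), 'cam_to_world': array([[ 2.58222368e-02,  9.83117160e-01, -1.81145967e-01,
         3.69655371e+02],
       [-9.99638035e-01,  2.67627054e-02,  2.74908074e-03,
         3.36202358e-01],
       [ 7.55062460e-03,  1.81009411e-01,  9.83452379e-01,
         1.16955359e+03],
       [ 0.00000000e+00,  0.00000000e+00,  0.00000000e+00,
         1.00000000e+00]])}
```

View pics/top0.png

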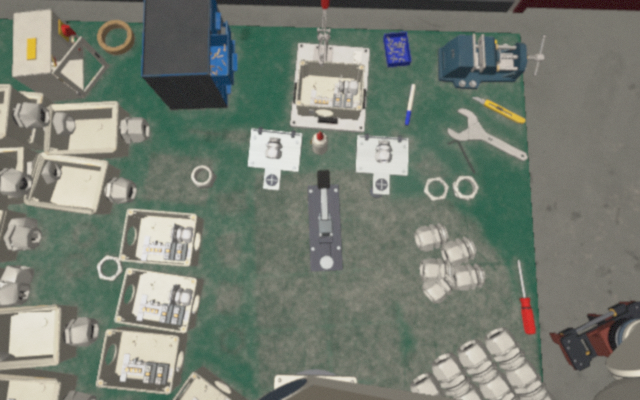

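View pics/scene0.png

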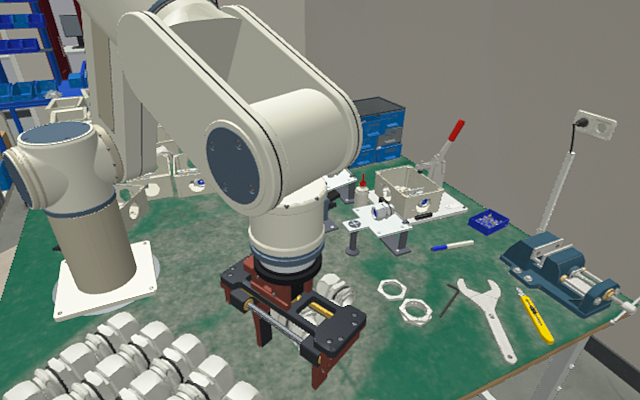

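Run:
```python
from h import *
im=cv2.imread('pics/top0.png')
cv2.imwrite('pics/top0c.png',cv2.resize(im[120:280,185:425],None,fx=3.33,fy=3.33,interpolation=cv2.INTER_CUBIC))
for n,u,v,z in [("hangdisc",271.5,181,66),("leveldisc",381,185,93),("saddle",327,262,42),("handle",323,179,98),("post",324,228,110)]:
  print(n,ray("top",u,v,z).round(1))
```

```text
hangdisc [621.9 133.6  66. ]
leveldisc [ 612.8 -162.6   93. ]
saddle [407.1 -24.   42. ]
handle [623.8  -7.1  98. ]
post [491.4 -12.8 110. ]
```

View pics/top0c.png

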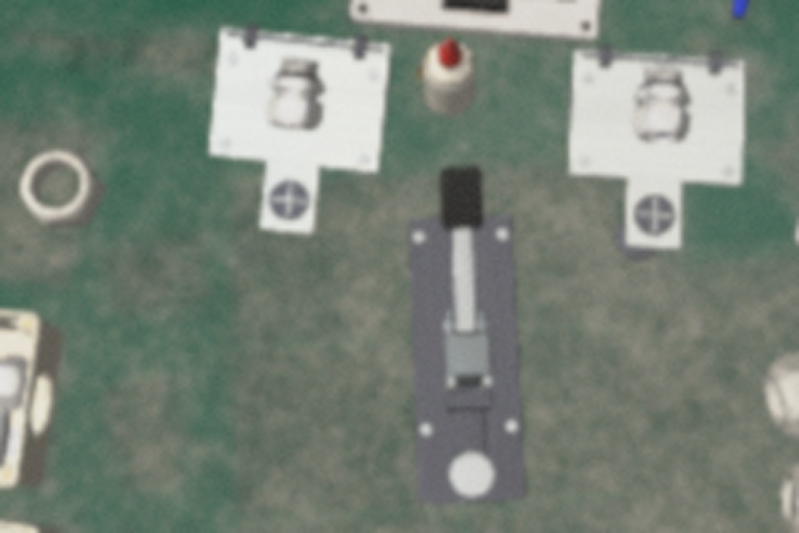

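The right-hand station (pixel 381,184) has its leg, so the left one (271,181) hangs. The jack lies with its saddle towards the robot (327,262) and its handle towards +x (323,179), so it needs a half turn. I'll go above the post first.

```bash
cat >> h.py <<'E'
from scipy.spatial.transform import Rotation as R
def to(x,y,z,ya):
    "tool-frame shift and turn to a TCP position with tool y at world angle ya, tool down"
    o=get_obs(); r=R.from_rotvec(o["orientation"]); t=R.from_matrix(np.array([[-np.sin(ya),np.cos(ya),0],[np.cos(ya),np.sin(ya),0],[0,0,-1]]).T)
    # columns: x=(-sin,cos)->handedness fixed below
    yv=np.array([np.cos(ya),np.sin(ya),0]); zv=np.array([0,0,-1.]); t=R.from_matrix(np.c_[np.cross(yv,zv),yv,zv])
    print("ee",o["ee_pos"].round(1),"shift",r.inv().apply(np.array([x,y,z])-o["ee_pos"]).round(1),"turn",(r.inv()*t).as_rotvec().round(3),"t",round(o["t"],2),"w",round(o["width"],1),"F",o["ft_force"].round(1),"q6",o["qpos"][5].round(2))
E
T='[441,-393,20]'
python3 -m jog '{"delta_rot":[[0,0,0],[0,0,0],[0,0,0],[0,0,0],[0,0,0]],"translation":[[37,-33,2],[74,-66,4],[110,-98,6],[147,-131,8],[184,-164,10]],"hand":[1,1,1,1,1]}'
python3 -m jog '{"delta_rot":[[0,0,0],[0,0,0],[0,0,0],[0,0,0],[0,0,0]],"translation":[[37,-33,2],[74,-66,4],[110,-98,6],[147,-131,8],[184,-164,10]],"hand":[1,1,1,1,1]}'
python3 -c "
from h import *
to(497.5,-17,200,-1.493)"
```

```text
t: 0.6
ee_pos: [366.0, -333.6, 212.4]
orientation: [-3.063, -0.698, 0.0]
ft_force: [0.5, -0.6, -0.1]
width: 87.9
t: 1.1
ee_pos: [460.7, -105.9, 202.6]
orientation: [3.063, 0.699, 0.0]
ft_force: [1.1, -0.9, -0.8]
width: 87.7
ee [ 460.7 -105.9  202.6] shift [ 71.7 -64.2   2.6] turn [ 0.    -0.     0.371] t 1.1 w 87.7 F [ 1.1 -0.9 -0.8] q6 0.87
```

```bash
python3 -m jog '{"delta_rot":[[0,0,0.12],[0,0,0.24],[0,0,0.371],[0,0,0.371],[0,0,0.371]],"translation":[[35,-32,1],[71.7,-64.2,2.6],[71.7,-64.2,2.6],[71.7,-64.2,2.6],[71.7,-64.2,2.6]],"hand":[1,1,1,1,1]}'
python3 - <<'E'
from h import *
to(497.5,-17,200,-1.493)
c=optics.calibration("wrist"); snap("wrist","w1.png"); np.save("c1.npy",c,allow_pickle=True)
print(c)
E
```

```text
t: 1.6
ee_pos: [496.7, -19.1, 199.8]
orientation: [3.139, 0.128, -0.001]
ft_force: [0.4, -0.4, 1.4]
width: 87.9
ee [496.7 -19.1 199.8] shift [ 0.9 -2.1 -0.2] turn [0.    0.001 0.003] t 1.6 w 87.9 F [ 0.4 -0.4  1.4] q6 1.43
{'intrinsics': array([[285.34849916,   0.        , 317.81556262],
       [  0.        , 285.34849916, 201.49941201],
       [  0.        ,   0.        ,   1.        ]]), 'cam_to_world': array([[ 8.07780558e-02,  9.54385698e-01,  2.87441900e-01,
         5.75976963e+02],
       [-9.96731699e-01,  7.70832657e-02,  2.41679537e-02,
        -1.13050727e+01],
       [ 9.08589004e-04, -2.88454693e-01,  9.57493115e-01,
         3.61891556e+02],
       [ 0.00000000e+00,  0.00000000e+00,  0.00000000e+00,
         1.00000000e+00]])}
```

View pics/w1.png

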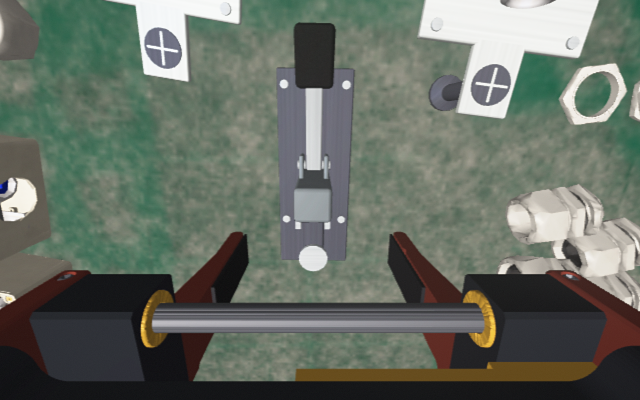

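Run:
```python
from h import *
c=np.load("c1.npy",allow_pickle=True).item()
for n,u,v,z in [("disc hang",163.5,48,67),("top cam",0,0,0),("nose L",146,77,63),("nose R",188,80,63),("saddle",313,258.5,42),("handle",315,53,98),("post tl",295,188,110),("post br",330,221,110),("bolt",284,84.5,6),("bolt",346,85.5,6),("bolt",286,219,6),("bolt",341.5,220,6)]:
  print(n,ray("wrist",u,v,z,c).round(1))
```

```text
disc hang [624.3 136.1  67. ]
top cam [668.3 343.8   0. ]
nose L [598.1 156.8  63. ]
nose R [598.7 116.5  63. ]
saddle [405.5 -19.4  42. ]
handle [625.6  -5.2  98. ]
post tl [511.5   4.  110. ]
post br [482.2 -30.6 110. ]
bolt [607.2  30.2   6. ]
bolt [611.9 -41.5   6. ]
bolt [441.6  19.8   6. ]
bolt [446.1 -53.7   6. ]
```

```bash
python3 -c "
from h import *
to(497,-14,78,-1.504)"
```

```text
ee [496.7 -19.6 199.9] shift [  0.8  -5.5 121.9] turn [0.    0.001 0.013] t 1.65 w 87.7 F [ 0.8 -0.2  0.5] q6 1.43
```

```bash
python3 -m jog '{"delta_rot":[[0,0,0.013],[0,0,0.013],[0,0,0.013],[0,0,0.013],[0,0,0.013]],"translation":[[1,-5.5,30],[1,-5.5,60],[1,-5.5,90],[1,-5.5,115],[1,-5.5,122]],"hand":[1,1,1,1,1]}'
python3 -m jog '{"delta_rot":[[0,0,0],[0,0,0],[0,0,0],[0,0,0],[0,0,0]],"translation":[[0,0,0],[0,0,0],[0,0,0],[0,0,0],[0,0,0]],"hand":[0.2,-0.2,-1,-1,-1]}'
python3 -m jog '{"delta_rot":[[0,0,0],[0,0,0],[0,0,0],[0,0,0],[0,0,0]],"translation":[[0,0,0],[0,0,0],[0,0,0],[0,0,0],[0,0,0]],"hand":[-1,-1,-1,-1,-1]}'
python3 -m jog '{"delta_rot":[[0,0,0],[0,0,0],[0,0,0],[0,0,0],[0,0,0]],"translation":[[0,0,-5],[0,0,-10],[0,0,-15],[0,0,-15],[0,0,-15]],"hand":[-1,-1,-1,-1,-1]}'
python3 -c "
from h import *
to(450,80,93,-1.504)
print(get_obs()['moment'])
snap('scene','s2.png')"
```

```text
t: 2.15
ee_pos: [495.8, -14.5, 76.0]
orientation: [-3.14, -0.101, 0.007]
ft_force: [0.2, -0.9, -0.4]
width: 88.0
t: 2.65
ee_pos: [498.2, -13.4, 78.9]
orientation: [3.14, 0.102, 0.002]
ft_force: [-0.1, 0.4, 0.2]
width: 51.3
t: 3.15
ee_pos: [498.0, -13.6, 78.3]
orientation: [3.14, 0.102, 0.001]
ft_force: [0.1, -2.8, 4.3]
width: 35.8
t: 3.65
ee_pos: [497.6, -13.3, 93.1]
orientation: [-3.14, -0.102, 0.0]
ft_force: [0.4, 0.6, -8.6]
width: 35.8
ee [497.6 -13.3  93.1] shift [-41.5 -96.2   0.1] turn [-0.     0.    -0.002] t 3.65 w 35.8 F [ 0.4  0.6 -8.6] q6 1.46
[0.01255613 0.03272807 0.00274307]
```

View pics/s2.png

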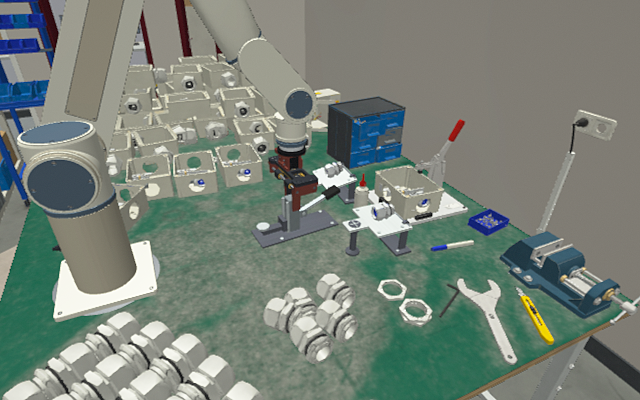

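```bash
python3 -m jog '{"delta_rot":[[0,0,0],[0,0,0],[0,0,0],[0,0,0],[0,0,0]],"translation":[[-8,0,0],[-22,0,0],[-38,0,0],[-50,0,0],[-55,0,0]],"hand":[-1,-1,-1,-1,-1]}'
for i in 1; do
python3 -m jog '{"delta_rot":[[0,0,-0.08],[0,0,-0.2],[0,0,-0.34],[0,0,-0.47],[0,0,-0.6]],"translation":[[0,0,0],[0,0,0],[0,0,0],[0,0,0],[0,0,0]],"hand":[-1,-1,-1,-1,-1]}'
python3 -m jog '{"delta_rot":[[0,0,-0.12],[0,0,-0.24],[0,0,-0.36],[0,0,-0.48],[0,0,-0.6]],"translation":[[0,0,0],[0,0,0],[0,0,0],[0,0,0],[0,0,0]],"hand":[-1,-1,-1,-1,-1]}'
python3 -m jog '{"delta_rot":[[0,0,-0.12],[0,0,-0.24],[0,0,-0.36],[0,0,-0.48],[0,0,-0.6]],"translation":[[0,0,0],[0,0,0],[0,0,0],[0,0,0],[0,0,0]],"hand":[-1,-1,-1,-1,-1]}'
python3 -m jog '{"delta_rot":[[0,0,-0.12],[0,0,-0.24],[0,0,-0.36],[0,0,-0.48],[0,0,-0.6]],"translation":[[0,0,0],[0,0,0],[0,0,0],[0,0,0],[0,0,0]],"hand":[-1,-1,-1,-1,-1]}'
python3 -m jog '{"delta_rot":[[0,0,-0.12],[0,0,-0.24],[0,0,-0.36],[0,0,-0.48],[0,0,-0.55]],"translation":[[0,0,0],[0,0,0],[0,0,0],[0,0,0],[0,0,0]],"hand":[-1,-1,-1,-1,-1]}'
done | tail -5
python3 -c "
from h import *
to(455,141,93,1.511)"
```

```text
t: 4.2
ee_pos: [440.3, -16.9, 92.8]
orientation: [-3.14, -0.102, 0.004]
ft_force: [0.2, 1.0, -9.5]
width: 36.0
t: 6.7
ee_pos: [443.2, -17.0, 93.3]
orientation: [0.192, 3.135, -0.0]
ft_force: [-0.3, 0.2, -9.4]
width: 35.9
ee [443.2 -17.   93.3] shift [  7.6 158.3   0.3] turn [ 0.     0.001 -0.063] t 6.7 w 35.9 F [-0.3  0.2 -9.4] q6 -1.51
```

```bash
python3 -m jog '{"delta_rot":[[0,0,-0.02],[0,0,-0.04],[0,0,-0.063],[0,0,-0.063],[0,0,-0.063]],"translation":[[1,15,0],[3,45,0],[5,85,0],[6,122,0],[7.6,150,0]],"hand":[-1,-1,-1,-1,-1]}'
python3 -m jog '{"delta_rot":[[0,0,0],[0,0,0],[0,0,0],[0,0,0],[0,0,0]],"translation":[[0,8,0],[0,8,2],[0,8,4],[0,8,6],[0,8,6]],"hand":[-1,-1,-1,-1,-1]}'
python3 - <<'E'
from h import *
to(455,141,87,1.511)
c=optics.calibration("wrist"); snap("wrist","w3.png"); np.save("c3.npy",c,allow_pickle=True); snap("top","t3.png")
im=cv2.imread("pics/t3.png");cv2.imwrite('pics/t3c.png',cv2.resize(im[120:280,185:425],None,fx=3.33,fy=3.33,interpolation=cv2.INTER_CUBIC))
E
```

```text
t: 7.2
ee_pos: [455.0, 134.8, 93.4]
orientation: [0.099, 3.138, 0.001]
ft_force: [0.5, -0.4, -9.2]
width: 35.7
t: 7.7
ee_pos: [454.4, 139.7, 86.7]
orientation: [-0.102, -3.139, 0.001]
ft_force: [-0.0, 0.4, -8.7]
width: 35.5
ee [454.4 139.7  86.7] shift [-0.5  1.3 -0.3] turn [-0.    -0.001 -0.005] t 7.7 w 35.5 F [-0.   0.4 -8.7] q6 -1.23
```

View pics/w3.png

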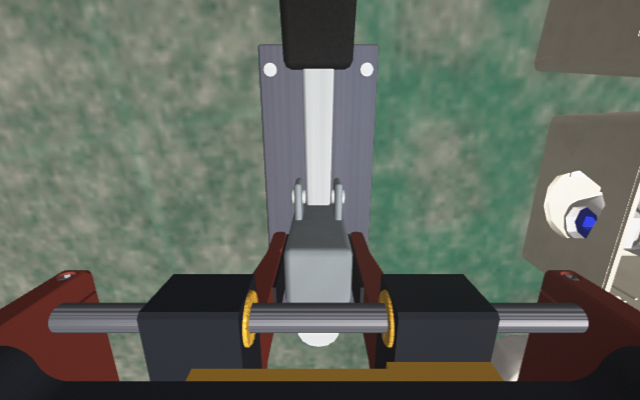

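View pics/t3c.png

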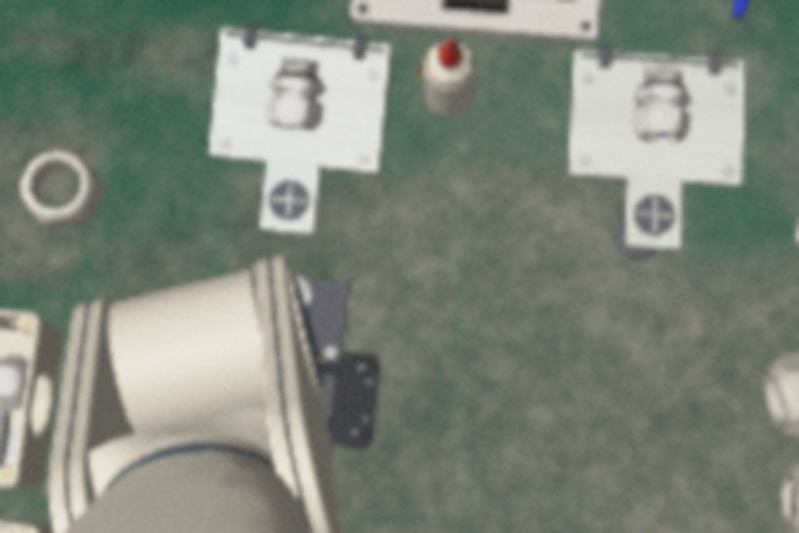

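Run:
```python
from h import *
c=np.load("c3.npy",allow_pickle=True).item()
for n,u,v,z in [("bolt",270,69,14.5),("bolt",366.5,69,14.5),("post back top L",290,206,118.5),("post back top R",348,206,118.5)]: print(n,ray("wrist",u,v,z,c).round(1))
to(534,141.6,86.7,1.508)
```

```text
bolt [339.7 112.3  14.5]
bolt [344.4 184.8  14.5]
post back top L [416.2 130.1 118.5]
post back top R [418.  157.9 118.5]
ee [454.7 140.1  87. ] shift [-79.    6.7   0.2] turn [-0.    -0.    -0.002] t 7.8 w 35.6 F [ 0.3 -0.1 -9.2] q6 -1.23
```

```bash
python3 -m jog '{"delta_rot":[[0,0,0],[0,0,0],[0,0,0],[0,0,0],[0,0,0]],"translation":[[0,0,3],[-5,1,4.7],[-15,2,4.7],[-28,3,4.7],[-40,4,4.7]],"hand":[-1,-1,-1,-1,-1]}'
python3 -m jog '{"delta_rot":[[0,0,0],[0,0,0],[0,0,0],[0,0,0],[0,0,0]],"translation":[[-12,1,0],[-23,2,0],[-32,2,0],[-39,2,0],[-39.5,2,0]],"hand":[-1,-1,-1,-1,-1]}'
python3 -c "
from h import *
to(534.5,141,82,1.508)
snap('scene','s4.png');snap('top','t4.png')
a=cv2.imread('pics/s4.png')[150:280,240:440]; b=cv2.imread('pics/t4.png')[130:260,225:425]
cv2.imwrite('pics/m4.png',cv2.resize(np.vstack([a,b]),None,fx=2.3,fy=2.3,interpolation=cv2.INTER_CUBIC))"
```

```text
t: 8.3
ee_pos: [497.0, 142.4, 82.6]
orientation: [0.1, 3.139, 0.001]
ft_force: [0.5, 0.4, -9.4]
width: 35.8
t: 8.8
ee_pos: [535.6, 141.7, 82.4]
orientation: [0.101, 3.139, 0.0]
ft_force: [-1.0, 0.1, -8.9]
width: 36.3
ee [535.6 141.7  82.4] shift [ 1.1 -0.7  0.4] turn [ 0.     0.001 -0.001] t 8.8 w 36.3 F [-1.   0.1 -8.9] q6 -1.27
```

View pics/m4.png

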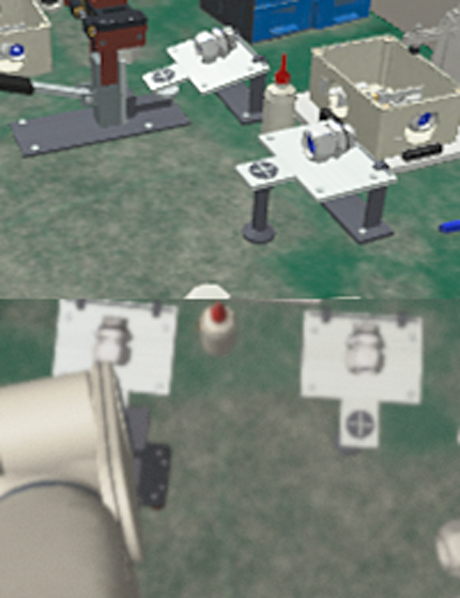

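Run:
```python
from h import *
print(ray("scene",310.9,183,67).round(1), proj("scene",[624.3,136.1,67]).round(1))
for p in ([625.3,136,46],[624,136,40.5]): 
  a=np.array([proj("scene",[p[0]+18*np.cos(t),p[1]+18*np.sin(t),p[2]]) for t in np.arange(0,6.3,.3)]); print(a.min(0),a.max(0), (a.max(0)-[240,150])*2.3)
im=cv2.imread('pics/s4.png')[165:205,280:350]; cv2.imwrite('pics/z4.png',cv2.resize(im,None,fx=10,fy=10,interpolation=cv2.INTER_CUBIC))
```

```text
[624.5 137.   67. ] [311.  183.1]
[305.77437881 186.02186443] [316.57164065 191.33236697] [176.1147735   95.06444403]
[305.41462069 187.52891578] [316.19094026 192.86613489] [175.2391626   98.59211026]
```

View pics/z4.png

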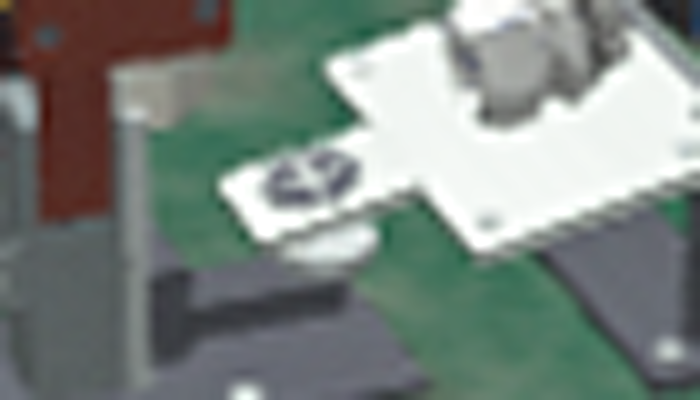

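```bash
python3 -m jog '{"delta_rot":[[0,0,0],[0,0,0],[0,0,0],[0,0,0],[0,0,0]],"translation":[[2,0.5,1],[2,0.5,2],[2,0.5,3],[2,0.5,4],[2,0.5,4.3]],"hand":[-1,-1,-1,-1,-1]}'
python3 -m jog '{"delta_rot":[[0,0,0],[0,0,0],[0,0,0],[0,0,0],[0,0,0]],"translation":[[0,0,0],[0,0,0],[0,0,0],[0,0,0],[0,0,0]],"hand":[-1,-1,-0.3,1,1]}'
python3 -m jog '{"delta_rot":[[0,0,0],[0,0,0],[0,0,0],[0,0,0],[0,0,0]],"translation":[[0,0,0],[0,0,0],[0,0,-20],[0,0,-50],[0,0,-85]],"hand":[1,1,1,1,1]}'
python3 -c "
from h import *
to(400,150,160,1.508)
snap('scene','s5.png');
cv2.imwrite('pics/z5.png',cv2.resize(cv2.imread('pics/s5.png')[160:225,235:345],None,fx=7,fy=7,interpolation=cv2.INTER_CUBIC))"
```

```text
t: 9.4
ee_pos: [532.4, 142.5, 78.5]
orientation: [-0.1, -3.14, 0.0]
ft_force: [-4.5, 1.4, 1.5]
width: 35.8
t: 9.9
ee_pos: [533.8, 142.5, 78.6]
orientation: [0.1, 3.137, 0.001]
ft_force: [-0.7, 0.1, -0.8]
width: 48.6
t: 10.4
ee_pos: [531.9, 142.1, 163.2]
orientation: [-0.1, -3.138, 0.001]
ft_force: [0.3, 0.1, -0.7]
width: 86.4
ee [531.9 142.1 163.2] shift [132.2  -0.6   3.4] turn [-0.001 -0.002 -0.001] t 10.4 w 86.4 F [ 0.3  0.1 -0.7] q6 -1.27
```

View pics/z5.png

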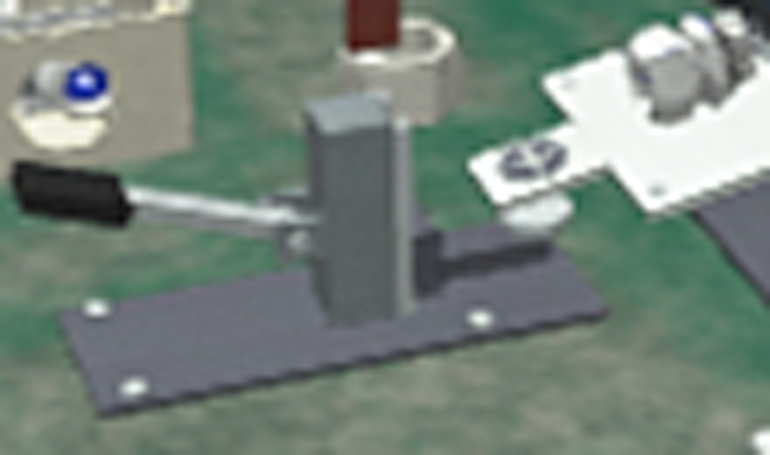

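Run:
```python
from h import *
B=[ray("scene",235+u/7-.4,160+v/7-.4,6)[:2] for u,v in((96,307),(134,386),(480,318))]
print(np.round(B,1)); d=B[2]-B[1]; ps=np.arctan2(d[1],d[0]); m=(B[0]+B[1])/2
print("yaw",ps,"saddle",m+(113+90)*np.array([np.cos(ps),np.sin(ps)]), "y-sep",np.linalg.norm(B[0]-B[1]),np.linalg.norm(d))
to(407,150,150,1.508)
```

```text
[[423.9 194. ]
 [419.7 121.6]
 [585.3 111.5]]
yaw -0.06095754673747928 saddle [624.410749   145.45767392] y-sep 72.51956094453725 165.95016708312514
ee [535.4 143.  169.2] shift [128.7  -1.2  18.3] turn [ 0.002  0.007 -0.001] t 10.45 w 87.6 F [2.1 0.9 3.2] q6 -1.27
```

Run:
```python
from h import *
c=optics.calibration("wrist"); snap("wrist","w6.png"); np.save("c6.npy",c,allow_pickle=True)
to(407,150,150,1.508)
```

```text
ee [535.6 143.1 167.4] shift [128.9  -1.3  16.4] turn [ 0.002  0.008 -0.001] t 10.5 w 87.5 F [-0.5  0.2 -0.3] q6 -1.27
```

View pics/w6.png

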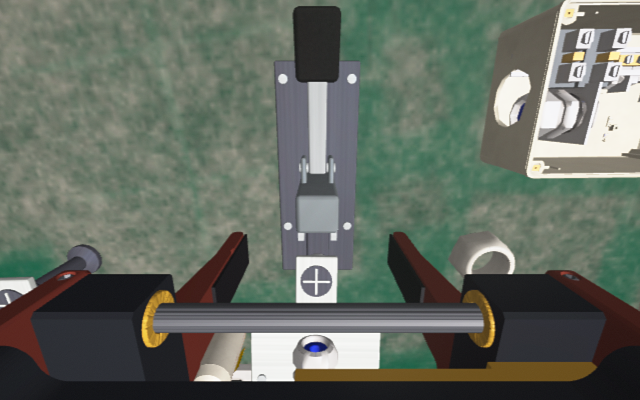

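Run:
```python
from h import *
c=np.load("c6.npy",allow_pickle=True).item()
B=[ray("wrist",u,v,6,c)[:2] for u,v in((282,78.5),(353,78),(288,227),(347,226.5))]
r=(B[0]+B[1])/2; f=(B[2]+B[3])/2; d=f-r; L=np.linalg.norm(d); d/=L
print(np.round(B,1),L,"yaw",np.arctan2(d[1],d[0]),"saddle",(r+203*d).round(1),(f+37.5*d).round(1))
print("disc",ray("wrist",316,282,67,c).round(1),"handle",ray("wrist",317,44,98,c).round(1))
```

```text
[[418.  114.2]
 [422.3 188.7]
 [585.8 104.6]
 [589.8 176.7]] 167.94049674969548 yaw -0.06464042468509641 saddle [622.8 138.4] [625.2 138.2]
disc [625.7 136.6  67. ] handle [407.1 151.9  98. ]
```

```bash
python3 -m jog '{"delta_rot":[[0,0,0],[0,0,0],[0,0,0],[0,0,0],[0,0,0]],"translation":[[15,0,0],[45,0,0],[85,0.5,0],[115,1,0],[132.5,1.3,0]],"hand":[-1,-1,-1,-1,-1]}'
python3 -m jog '{"delta_rot":[[0,0,0],[0,0,0],[0,0,0],[0,0,0],[0,0,0]],"translation":[[0,0,5],[0,0,20],[0,0,38],[0,0,50],[0,0,55]],"hand":[-1,-1,-1,-1,-1]}'
python3 -c "
from h import *
to(403.5,152.3,98,1.508)"
```

```text
t: 11.0
ee_pos: [397.6, 151.7, 162.3]
orientation: [-0.1, -3.138, 0.001]
ft_force: [-0.9, 0.0, 0.4]
width: 51.3
t: 11.5
ee_pos: [400.9, 151.9, 106.6]
orientation: [-0.1, -3.139, 0.001]
ft_force: [0.5, 0.2, -0.1]
width: 11.5
ee [400.9 151.9 106.6] shift [-2.6  0.6  8.6] turn [-0.001 -0.001 -0.001] t 11.5 w 11.5 F [ 0.5  0.2 -0.1] q6 -1.17
```

```bash
python3 -m jog '{"delta_rot":[[0,0,0],[0,0,0],[0,0,0],[0,0,0],[0,0,0]],"translation":[[-1,0.5,0],[-1,0.5,0],[-1,0.5,3],[-1,0.5,8],[-1,0.5,14]],"hand":[-1,-1,-1,-1,-1]}'
python3 -m jog '{"delta_rot":[[0,0,0],[0,0,0],[0,0,0],[0,0,0],[0,0,0]],"translation":[[0,0,4],[0,0,8],[0,0,12],[0,0,16],[0,0,20]],"hand":[-1,-1,-1,-1,-1]}'
python3 -c "
from h import *
to(403.5,152.3,36,1.508)"
```

```text
t: 12.0
ee_pos: [401.7, 152.6, 94.1]
orientation: [0.1, 3.139, 0.001]
ft_force: [-1.2, 0.1, 2.6]
width: 0.1
t: 12.5
ee_pos: [400.4, 152.4, 73.7]
orientation: [-0.1, -3.138, 0.001]
ft_force: [-4.9, 0.3, 6.9]
width: 0.5
ee [400.4 152.4  73.7] shift [-3.2  0.2 37.7] turn [-0.001 -0.002 -0.001] t 12.5 w 0.5 F [-4.9  0.3  6.9] q6 -1.17
```

```bash
python3 -m jog '{"delta_rot":[[0,0,0],[0,0,0],[0,0,0],[0,0,0],[0,0,0]],"translation":[[1,0,4],[2,0,8],[3,0,12],[3,0,16],[3,0,20]],"hand":[-1,-1,-1,-1,-1]}'
python3 -m jog '{"delta_rot":[[0,0,0],[0,0,0],[0,0,0],[0,0,0],[0,0,0]],"translation":[[0,0,4],[0,0,8],[0,0,12],[0,0,15],[0,0,17]],"hand":[-1,-1,-1,-1,-1]}'
python3 -c "
from h import *
to(403.5,152.3,36,1.508)"
```

```text
t: 13.0
ee_pos: [398.7, 152.6, 54.0]
orientation: [0.1, 3.139, -0.0]
ft_force: [-1.0, -2.4, 7.6]
width: 0.5
t: 13.5
ee_pos: [400.1, 152.8, 37.3]
orientation: [0.1, 3.137, 0.001]
ft_force: [2.2, -4.8, 12.6]
width: 0.6
ee [400.1 152.8  37.3] shift [-3.5 -0.3  1.3] turn [ 0.001  0.003 -0.001] t 13.5 w 0.6 F [ 2.2 -4.8 12.6] q6 -1.17
```

Near the stop. Next I'll press slightly further, hold, and check with a picture.

```bash
python3 -m jog '{"delta_rot":[[0,0,0],[0,0,0],[0,0,0],[0,0,0],[0,0,0]],"translation":[[0,0,1],[0,0,2],[0,0,2],[0,0,2],[0,0,2]],"hand":[-1,-1,-1,-1,-1]}'
python3 -c "
from h import *
to(403.5,152.3,36,1.508)
snap('scene','s7.png');to(403.5,152.3,36,1.508)
cv2.imwrite('pics/z7.png',cv2.resize(cv2.imread('pics/s7.png')[150:250,215:375],None,fx=5,fy=5,interpolation=cv2.INTER_CUBIC))
print(proj('scene',[622.5,136.2,93]))"
```

```text
t: 14.0
ee_pos: [400.3, 152.8, 36.3]
orientation: [0.099, 3.136, 0.001]
ft_force: [-0.7, -7.0, 23.0]
width: 0.7
ee [400.3 152.8  36.3] shift [-3.2 -0.3  0.3] turn [ 0.001  0.004 -0.001] t 14.0 w 0.7 F [-0.7 -7.  23. ] q6 -1.17
ee [400.3 152.8  36.3] shift [-3.3 -0.3  0.3] turn [ 0.001  0.004 -0.001] t 14.05 w 0.8 F [-0.8 -5.7 23.6] q6 -1.17
[310.52169682 176.19223876]
```

View pics/z7.png

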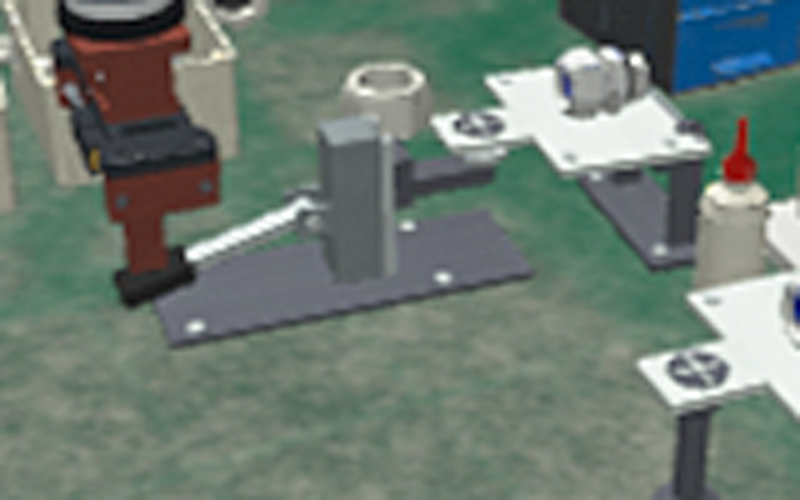

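```bash
python3 -m jog '{"delta_rot":[[0,0,0],[0,0,0],[0,0,0],[0,0,0],[0,0,0]],"translation":[[0,-0.3,0],[0,-0.3,0],[0,-0.3,0],[0,-0.3,0],[0,-0.3,0]],"hand":[-1,-1,-1,-1,-1]}'
python3 -m jog '{"delta_rot":[[0,0,0],[0,0,0],[0,0,0],[0,0,0],[0,0,0]],"translation":[[0,0,0],[0,0,0],[0,0,0],[0,0,0],[0,0,0]],"hand":[-1,-1,-1,-1,-1]}'
python3 - <<'E'
from h import *
c=optics.calibration("wrist"); snap("wrist","w8.png"); np.save("c8.npy",c,allow_pickle=True); snap("scene","s8.png")
a=cv2.imread("pics/s7.png")[160:230,230:330].astype(int);b=cv2.imread("pics/s8.png")[160:230,230:330].astype(int);print("max change",abs(a-b).max())
E
```

```text
t: 14.55
ee_pos: [400.3, 152.7, 36.3]
orientation: [0.1, 3.136, 0.002]
ft_force: [-1.5, -3.8, 23.8]
width: 0.8
t: 15.05
ee_pos: [400.3, 152.7, 36.3]
orientation: [0.1, 3.136, 0.002]
ft_force: [-1.4, -3.5, 22.2]
width: 0.4
max change 24
```

The front and rear bolts are at the same pixels as before pressing (254,215 and 304,205), so the jack hasn't shifted. Handing in.

```bash
python3 -c "
from workcell import ctrl,get_obs
ctrl.close_job(); o=get_obs(); print(o['t'],o['ee_pos'],o['ft_force'])"
```

```text
the job is handed in; nothing more can be done
the job is handed in; nothing more can be done
```

I stood the jack under the left-hand (hanging) plate and pressed its handle down to the stop. I handed the job in at about 15 s with the gripper still pressing; no verdict was reported.

I gripped the jack by its post, turned it half round and slid it in low under the nose. I set it down with the handle up, then pressed the handle with closed fingers.

**Saddle position:** before pressing, the wrist camera put the saddle about 2 to 3 mm from the pad's disc (limit 12 mm). The base bolts stayed at the same pixels after the lift, so the jack did not slide.

**Plate height:** in the scene picture the disc sits about 1 px above where a level plate should show, so the plate is level or slightly higher.

**Handle:** the fingers stand at 36.3 mm, which matches "fully down". The push is steady at about 22 N, with a small sideways force of 3.5 N.

**Disagreement:** one reading of the bolts in the scene camera put the saddle about 8 mm off to the side. The closer wrist view did not agree, and I trusted the wrist view.

**Not checked:** I did not measure the bottle and nuts again at the end. The arm kept clear of those I had identified, but I never identified the dome nut.

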